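Clip a paste barrel into the slotted dispensing holder

TASK

Take the tall solder-paste barrel out of the wooden rack and slide it sideways into the slotted holder, so that its flange runs in behind (under) the slotted top plate. Push it past the two sprung balls and press it firmly, with about 10 N and never more than 16 N, against the rubber buffer, wherever that has been set, then let go so that it stays clipped in, upright. Leave the short barrels in the rack and do not disturb the other things on the bench.

Things in the scene. Friction and masses are not known exactly. Their poses are not given: they have to be found in the camera images.
- barrel: Tall white plastic barrel with long black cap, 122 mm, round, 70 g; the tallest of three in the rack, in any of its holes. Origin: nozzle tip, z up its axis. Upwards: nozzle cone to 16 mm, body dia 18 to 60 mm, flange dia 36 from 60 to 64 mm, neck dia 20 to 88 mm, black cap dia 22 to 122 mm: grip only the cap, closing fingers along the slot, tips above 88 mm.
- flange (a point): Centre of the underside of the tall barrel's flange, 60 mm above the barrel's origin.
- cap (a point): Point to grip on the tall barrel: on its axis, 109 mm above its origin.
- rack: Plywood barrel rack, fixed, 70 x 200 x 75 mm, origin centre of underside. Three 23 mm holes in a row along its y at y = -65, 0, +65 mm; barrels hang in them by their flanges on the top face (z = 75 mm). Lift a barrel 65 mm to clear the hole. Grip with fingers closing along the rack's x, across the row.
- short_a: Short barrel hanging in the rack, 78 mm long with a flat black cap 26 mm across and a 28 mm flange; a bystander. Origin at its nozzle tip, z up.
- short_b: The other short barrel, the same as short_a; a bystander.
- holder: Fixed metal holder, 142 x 110 x 96 mm. Origin: centre of the base plate's underside. Its slot, 24 mm wide, runs along its x axis (y = 0), open at the -x end, entered towards +x. Two decks: lower with top at z = 85 mm, upper slotted plate z = 91 to 96 mm. The flange runs in the 6 mm gap between them (44 mm wide inside), the neck in the upper slot, the body in the lower one.
- apron (a point): Holder point (-72, 0, 85) mm: the lower deck's top, sticking out as an apron (x = -82 to -50 mm) in front of the upper plate. Lower the flange onto it here by feel, the body between its two rails 24 mm apart, then slide along holder +x.
- gate (a point): Holder point (-40, 0, 91) mm: underside of the slotted plate at its front edge, mid-slot. Flared lips stand 10 mm further out.
- slot_end (a point): Holder point (50, 0, 96) mm: end of the slot, top of the slotted plate. On the plate a grey bridge (top at z = 110 mm) bears two sprung balls and, behind them, the rubber buffer that stops the neck. It is clamped at a new depth each time, to be felt: the barrel is home with its axis somewhere from holder x = -8 to +23 mm.
- ball_left (a joint): How far the left (+y) sprung ball is pushed outwards by the neck, m: 0 free, 0.0025 as the neck's middle passes, 0.001 at home. The neck meets the balls 14.8 mm before home; they drag with 2 to 9 N until its middle has passed them (6.5 mm before home), then close in behind it.
- ball_right (a joint): The same for the right (-y) ball.
- buffer (a joint): How far the rubber buffer at the end of the slot is pressed in, m: 0 free, at most 0.004; its stiffness is 8 N per mm (10 N presses it 1.25 mm, 16 N 2 mm).
- spool: Steel wire spool standing on its end, 48 mm across, 40 mm high; a bystander. Origin at its underside or middle.
- driver: Screwdriver lying down, 160 mm; a bystander. Origin at its underside or middle.
- flux_jar: Small amber jar, 44 mm across, 45 mm high; a bystander. Origin at its underside or middle.
- brush: Brush lying down, 160 mm; a bystander. Origin at its underside or middle.
- weight: Small brass cylinder weight, 32 mm across, 30 mm high; a bystander. Origin at its underside or middle.
Not all that is in view belongs to the job. What is shaped like the barrel but blue or pink is not meant.

How it is judged:
By the outcome, as a careful person would: the job done as asked, in the order asked, and still so for the second after the job is handed in, with the robot touching nothing.
It also fails if it takes over 58 s, if anything falls off the work surface, if the arm or the gripper's body presses on something with over 40 N, if the wrist force passes 120 N, or if a joint passes its speed limit or range.

ROBOT

A 6-joint arm with a two-finger parallel gripper is mounted at the origin on the work surface. World frame = base frame: x ahead of the robot, y to its left, z up, the work surface at z = 0. Lengths are in mm, angles in rad, forces in N, time in s.
With the tool pointing down it reaches from about 425 to 950 mm from the base axis. Payload 14.7 kg.
Tool frame: the origin (TCP) lies at the very end of the fingers, on their centre line; the grasp point (between the pads) lies 19 mm behind it; z points along the fingers, y is the line along which they close (so a half turn about z gives the same grasp; the last joint's range is limited). The gripper opens to 85 mm and grips with 20 to 120 N. Pads are 22 mm wide; open, the fingers measure 114 mm over their backs; the gripper's body (76 mm by 85 mm) begins 54 mm behind the grasp point. The pads swing forward as they close: fully open they stand 13 mm farther back than shut.
Start: joints at [-1.193, 0.48, 1.596, -0, 1.065, -0.047], TCP at [267.905, -592.215, 208.697] pointing down, gripper open.
Joint ranges: [-2.75, 2.75], [-0.82, 2.05], [0.23, 2.67], [-1.56, 4.7], [0.09, 2.69], [-2.92, 2.92]. Speed limits (rad/s): [1.89, 1.89, 2.39, 3.01, 3.01, 3.01].

INTERFACE

Orientations are given as a rotation vector (axis times angle).
In Python, from cell import sense, get_image, hand_in, masks_of, landmark_of gives the robot as it stands. The module is installed in compiled form; this text tells all that it offers.
- The arm moves only by the tool move_arm, never from a script. Its argument "plan" is a list of rows, each an object with "translation": the shift along the tool's x, y, z in m, a list of three; "twist": the turn, a rotation vector about the tool's x, y, z in rad, a list of three. A call has 1 to 5 rows; each row is the pose to reach, as a shift and turn from the pose commanded when the call began, along the tool's axes at that moment; what a row does not reach only later rows make up. A row lasts 1/12 s, in which the tool goes at most 41.7 mm and 7.16 degrees, less where a joint would pass 70% of its speed; a pose out of reach is approached as far as the arm can. A call with a gripper value outside its range is refused whole. "claw" is the closure, from 0 (fully open) to 1 (shut), set as the call begins (left out, the last holds). The fingers move at their own pace and stop on an object; "squeeze" is the grip in N (left out, the last holds). Time passes only in rows, so rows that repeat a pose let the fingers close. It gives the time, the measured TCP pose, the force, the opening and the grip force at its end, in the units of the state.
- sense(): the state, without advancing time (a new reading comes with each control period).
- get_image(name): name is "scene" or "top"; returns a dict with "pixels" (480x640x3 uint8, red, green, blue), "fov_y" (degrees; the focal length in pixels is half the picture's height over the tangent of half this angle, whatever the lens; pixels are square), "cx", "cy" (the principal point, pixels), "xyz" and "rotation" of the camera in the world. Camera axes: x right, y down, z forward; pixel columns grow to the right and rows downward; lengths in mm; the calibration is good to about 2 mm. A picture is of the moment at which its call begins. There is no depth.
- hand_in(): hands the job in; it is judged then, once.
Trained networks look in the newest picture that a camera, given by its name, has taken for a name from the list of things; names that differ only in an ending like _2 or _b are one class to them, and where a whole thing is asked for, a point or a joint stands for the part that bears it (a point fixed in the world has none). Each returns a list of dicts, best first, with "score" (0 to 1); they miss things now and then, are a little off and sometimes report something else, mostly with a low value. They report only what shows in the picture. A call takes as long as a camera call. They do not tell look-alikes from the thing itself.
- masks_of(thing, camera): "mask" (480x640 bool, what is visible of it).
- landmark_of(thing, camera): "xyz" ([x, y, z] in mm, in the coordinates of the camera as it stood for that picture, good to about 4 mm: a listed point, or the origin of a listed thing).
The state is a dict: "clock": time; "q": joint angles; "dq": joint speeds; "joint_efforts": joint torques, N m; "position": TCP position; "eef_rot": TCP orientation; "wrist_force": force on the tool from outside, world axes, zero at the start; "torque": the same for the moment, N m; "gripper_width": finger opening in mm; "grasp_force": force on a finger pad.
Only numpy, scipy, OpenCV 4.12 (cv2) and the standard library are available. Lean on these libraries where they do the work, as an engineer would, in place of code of your own. Each camera call takes 0.05 s, during which the arm holds its last target. There are 200 camera calls.

## Working session

There is one attempt and no reset: what is moved stays moved. The work goes in short steps, Python scripts to look and compute and a tool call to move; the robot and the scene stay as the last step left them, time stands still between calls to the robot, and variables do not carry over. Pictures are saved under pics/ and viewed, at most 10 in all, crops included, and the job is handed in when it is done.

Besides the shell and the picture viewer there is one more tool, called after ">>>" as name([rows], argument=value, ...), one row to a line, values as JSON. move_arm: Moves the arm, as the interface text tells. Its arguments: {"type":"object","properties":{"plan":{"type":"array","items":{"type":"object","properties":{"translation":{"type":"array","items":{"type":"number"}},"twist":{"type":"array","items":{"type":"number"}}}}},"claw":{"type":"number"},"squeeze":{"type":"number"}},"required":["plan"]}

```bash
mkdir -p pics; cat > h.py <<'E'
import numpy as np, cv2
from cell import sense,get_image,hand_in,masks_of,landmark_of
def cam(n):
    d=get_image(n); d['f']=240/np.tan(np.radians(d['fov_y'])/2); d['R']=np.array(d['rotation']); d['t']=np.array(d['xyz']);return d
def proj(d,p):
    c=d['R'].T@(np.array(p)-d['t']); return d['f']*c[:2]/c[2]+[d['cx'],d['cy']]
def ray(d,uv,z):
    r=d['R']@np.array([(uv[0]-d['cx'])/d['f'],(uv[1]-d['cy'])/d['f'],1]); return d['t']+r*(z-d['t'][2])/r[2]
E
python3 - <<'E'
from h import *
s=sense();print({k:np.round(v,3) for k,v in s.items()})
for n in("scene","top"):
    d=cam(n);print(n,np.round(d['t'],1),np.round(d['R'],3).tolist(),d['f'],d['cx'],d['cy'])
    cv2.imwrite(f'pics/{n}0.png',d['pixels'][:,:,::-1])
    for t in['barrel','flange','cap','rack','short_a','holder','apron','gate','slot_end','spool','driver','flux_jar','brush','weight']:
        for r in landmark_of(t,n)[:3]: print(t,round(r['score'],2),np.round(d['R']@np.array(r['xyz'])+d['t'],1))
E
```

```text
{'clock': np.float64(0.0), 'q': array([-1.193,  0.481,  1.597, -0.   ,  1.065, -0.047]), 'dq': array([-0.   , -0.   , -0.002, -0.   , -0.001,  0.002]), 'joint_efforts': array([-5.0000e-03, -9.5065e+01, -4.3018e+01, -0.0000e+00,  1.2000e-02,
       -0.0000e+00]), 'position': array([ 267.722, -591.823,  208.076]), 'eef_rot': array([-3.07 , -0.662,  0.   ]), 'wrist_force': array([-0.036,  0.288,  0.159]), 'torque': array([ 0.013, -0.01 ,  0.073]), 'grasp_force': np.float64(0.0), 'gripper_width': np.float64(85.628)}
scene [1187.2  386.1  608. ] [-1.212, -2.104, 1.122] 436.1274219397294 331.590270454006 236.25112795817515
barrel 0.92 [1873.3 1072.2 1294.1]
barrel 0.85 [2009.4 1208.3 1430.3]
barrel 0.83 [1886.9 1085.8 1307.8]
flange 0.65 [2079.4 1278.3 1500.2]
flange 0.65 [1931.8 1130.7 1352.6]
flange 0.5 [2723.8 1922.7 2144.7]
cap 0.95 [2135.4 1334.3 1556.2]
cap 0.73 [2000.7 1199.6 1421.6]
cap 0.67 [2005.  1203.9 1425.8]
rack 0.68 [1714.4  913.3 1135.2]
short_a 0.69 [1728.9  927.8 1149.7]
short_a 0.68 [1573.7  772.6  994.6]
short_a 0.67 [1916.1 1115.  1336.9]
holder 0.57 [2549.2 1748.1 19
[... 626 characters left out ...]
9 1548.3]
flange 0.73 [ 140.1 -140.9 1196.4]
flange 0.72 [ 333.2   52.1 1389.5]
flange 0.46 [ 481.2  200.2 1537.6]
cap 0.68 [-656.3 -937.4  400. ]
cap 0.66 [ 478.1  197.1 1534.5]
cap 0.54 [ 127.  -154.1 1183.3]
rack 0.66 [ 268.7  -12.3 1325.1]
short_a 0.66 [ 262.   -19.  1318.4]
short_a 0.56 [ 369.9   88.9 1426.3]
short_a 0.25 [-317.1 -598.1  739.3]
holder 0.84 [-512.8 -793.9  543.5]
apron 0.91 [-385.3 -666.4  671. ]
gate 0.81 [-459.7 -740.8  596.6]
slot_end 0.96 [-658.7 -939.8  397.6]
spool 0.78 [ 302.4   21.4 1358.8]
driver 0.76 [1306.6 1025.5 2362.9]
driver 0.43 [-322.2 -603.3  734.1]
flux_jar 0.57 [-440.  -721.1  616.3]
brush 0.57 [-309.7 -590.7  746.7]
weight 0.61 [  63.6 -217.4 1120. ]
```

```bash
sed -i "s/d\['R'\]=np.array(d\['rotation'\])/d['R']=cv2.Rodrigues(np.array(d['rotation'],float))[0]/" h.py
python3 - <<'E'
from h import *
for n in("scene","top"):
    d=cam(n)
    for t in['barrel','flange','cap','rack','short_a','holder','apron','gate','slot_end','spool','driver','flux_jar','brush','weight']:
        for r in landmark_of(t,n)[:3]:
            p=d['R']@np.array(r['xyz'])+d['t']; print(n,t,round(r['score'],2),np.round(p,0),np.round(proj(d,p)))
E
```

```text
scene barrel 0.7 [484.  79.   5.] [374. 269.]
scene barrel 0.66 [475. 148.   1.] [404. 278.]
scene barrel 0.61 [580.  88.  17.] [357. 291.]
scene flange 0.96 [483.  74.  62.] [373. 247.]
scene flange 0.85 [483. 148.  60.] [405. 258.]
scene flange 0.75 [579.  93.  75.] [360. 269.]
scene cap 0.77 [476. 145. 107.] [407. 237.]
scene cap 0.68 [582.  89. 124.] [359. 249.]
scene cap 0.62 [481.  77. 105.] [375. 230.]
scene rack 0.65 [595. 154.   2.] [383. 312.]
scene short_a 0.72 [590. 156.  16.] [386. 306.]
scene short_a 0.49 [607. 221.  11.] [413. 325.]
scene holder 0.96 [ 582. -234.    4.] [236. 251.]
scene holder 0.46 [596. 154.  16.] [383. 307.]
scene apron 0.92 [ 510. -233.   87.] [252. 207.]
scene gate 0.96 [ 538. -239.   91.] [242. 210.]
scene slot_end 0.82 [ 627. -232.   97.] [217. 227.]
scene spool 0.67 [390. -30.   2.] [350. 236.]
scene spool 0.31 [739. -29.   8.] [264. 322.]
scene driver 0.89 [341. 403.  -1.] [539. 282.]
scene flux_jar 0.78 [741. -27.   5.] [264. 324.]
scene flux_jar 0.74 [581.  91. 127.] [360. 248.]
scene flux_jar 0.6 [ 581. -235.    5.] [235. 250.]
scene brush 
[... 699 characters left out ...]
. 238.]
top short_a 0.62 [594. 157.  16.] [275. 239.]
top short_a 0.45 [608. 217.  16.] [251. 233.]
top holder 0.9 [ 581. -235.    0.] [432. 249.]
top apron 0.72 [ 508. -235.   79.] [439. 273.]
top gate 0.67 [ 538. -235.   90.] [440. 260.]
top slot_end 0.73 [ 636. -235.   94.] [439. 218.]
top spool 0.71 [392. -25.   3.] [347. 323.]
top spool 0.53 [582.  89. 122.] [300. 235.]
top spool 0.32 [ 507. -236.   81.] [439. 273.]
top driver 0.77 [345. 397.   1.] [172. 338.]
top flux_jar 0.57 [746. -31.   2.] [352. 184.]
top flux_jar 0.57 [342. 394.   1.] [173. 340.]
top brush 0.66 [ 351. -373.    0.] [490. 344.]
top weight 0.72 [527. -11.   2.] [342. 268.]
top weight 0.64 [610. 219.  15.] [251. 232.]
```

View pics/scene0.png

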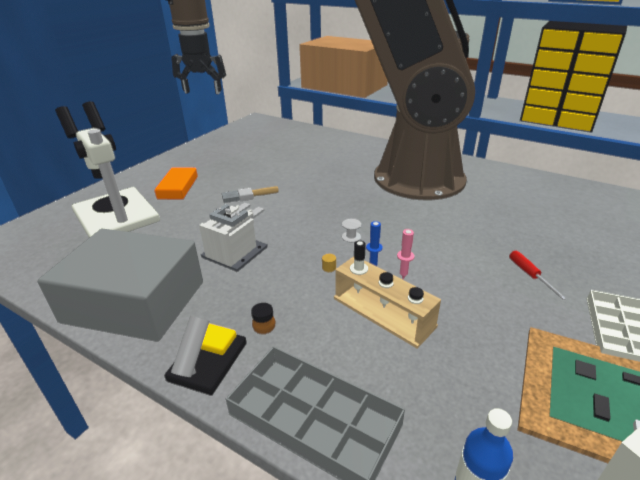

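View pics/top0.png

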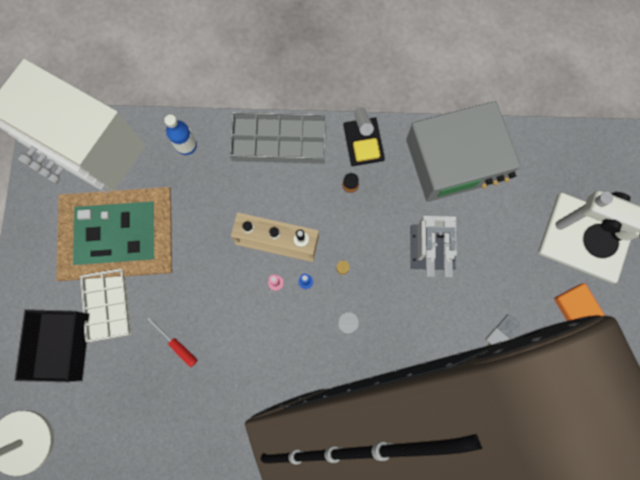

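```bash
cat >> h.py <<'E'
def ov(d,polys,box,k):
    x0,y0,x1,y1=box; im=cv2.resize(np.ascontiguousarray(d['pixels'][y0:y1,x0:x1,::-1]),None,fx=k,fy=k,interpolation=cv2.INTER_CUBIC)
    for c,P in polys:
        q=np.array([(proj(d,p)+.5-[x0,y0])*k for p in P]); cv2.polylines(im,[np.int32(q*8)],False,c,1,cv2.LINE_AA,3)
    return im
def tf(x,y,yaw,P):
    c,s=np.cos(yaw),np.sin(yaw); return [(x+c*a-s*b,y+s*a+c*b,z) for a,b,z in P]
def holder(x,y,w):
    o=[]
    for sy in(1,-1):
        o+=[((0,0,255),tf(x,y,w,[(-82,12*sy,85),(-40,12*sy,85)])),((0,255,0),tf(x,y,w,[(-40,12*sy,96),(50,12*sy,96)]))]
    o+=[((255,0,0),tf(x,y,w,[(-71,-55,0),(71,-55,0),(71,55,0),(-71,55,0),(-71,-55,0)])),((0,255,255),tf(x,y,w,[(-40,-30,96),(-40,30,96)])),((0,0,255),tf(x,y,w,[(-82,-30,85),(-82,30,85)]))]
    return o
def rack(x,y,w):
    o=[((255,0,0),tf(x,y,w,[(-35,-100,75),(35,-100,75),(35,100,75),(-35,100,75),(-35,-100,75)]))]
    a=np.linspace(0,6.283,30)
    for h in(-65,0,65): o.append(((0,0,255),tf(x,y,w,[(11*np.cos(t),h+11*np.sin(t),137 if h==-65 else 93) for t in a])))
    o.append(((0,255,0),tf(x,y,w,[(18*np.cos(t),-65+18*np.sin(t),79) for t in a])))
    return o
E
python3 - <<'E'
from h import *
H={n:{} for n in('scene','top')}
for k in range(4):
  for n in H:
    d=cam(n)
    for t in['cap','flange','rack','short_a','holder','apron','gate','slot_end']:
        for r in landmark_of(t,n)[:4]:
            p=d['R']@np.array(r['xyz'])+d['t']
            if t in('cap','flange') and not 550<p[0]<620: continue
            if t in('apron','gate','slot_end','holder') and p[1]>-150: continue
            H[n].setdefault(t,[]).append(np.round(p,1)); 
            if t!='short_a': break
    if k==0:
      b={'scene':[(190,185,280,275),(325,225,445,345)],'top':[(405,205,465,285),(225,205,325,265)]}[n]
      A=[ov(d,holder(581,-235,0),b[0],7 if n=='top' else 6)]; A.append(ov(d,rack(595,154,-.2),b[1],5))
      h=max(a.shape[0] for a in A); A=[cv2.copyMakeBorder(a,0,h-a.shape[0],0,0,0) for a in A]
      im=np.hstack(A); f=min(1,800/im.shape[1]); cv2.imwrite(f'pics/{n}1.png',cv2.resize(im,None,fx=f,fy=f)if f<1 else im)
for n in H:
  for t,v in H[n].items(): print(n,t,np.array(v).tolist())
print(sense()['clock'])
E
```

```text
scene cap [[581.3, 89.7, 127.2], [579.4, 88.8, 126.4], [579.5, 91.9, 125.3], [580.8, 90.1, 124.7]]
scene flange [[579.2, 89.2, 75.7], [578.5, 89.7, 74.6], [578.5, 88.8, 74.7], [578.4, 90.5, 75.6]]
scene rack [[593.3, 152.4, 3.0], [593.9, 154.1, 0.5], [594.0, 153.5, 1.0], [596.2, 152.2, 2.0]]
scene short_a [[603.7, 221.5, 15.1], [594.2, 152.0, 17.4], [609.4, 221.2, 15.2], [592.2, 154.3, 14.6], [593.6, 150.7, 17.6], [605.6, 224.0, 13.9], [594.3, 154.0, 16.3], [607.6, 221.9, 10.9], [579.5, 90.5, 126.1]]
scene holder [[581.3, -231.9, 4.1], [579.9, -235.1, 1.6], [581.7, -233.0, 0.7]]
scene apron [[509.9, -233.3, 89.2], [510.0, -234.7, 87.6], [508.2, -231.7, 87.0]]
scene gate [[544.2, -235.0, 89.5], [540.9, -236.6, 88.1], [539.1, -234.7, 86.4], [538.9, -236.2, 86.8]]
scene slot_end [[628.8, -232.5, 96.6], [629.0, -234.6, 96.7], [625.0, -231.4, 96.9]]
top cap [[596.5, 154.5, 13.1], [580.6, 87.6, 122.1], [582.4, 89.8, 122.0], [582.6, 89.0, 122.6]]
top flange [[579.6, 85.1, 73.0], [579.9, 84.2, 74.6], [578.5, 86.7, 73.8], [576.5, 86.9, 75.1]]
top rack [[592.1, 155.6, -1.9], [595.2, 156.2, -1.0], [593.5, 154.5, 0.9], [595.4, 156.2, -1.5]]
top short_a [[608.6, 217.8, 18.8], [580.4, 84.7, 72.8], [593.1, 152.5, 12.9], [593.1, 154.5, 15.0], [609.9, 217.9, 16.6], [606.8, 218.2, 15.8], [595.0, 154.7, 11.8], [598.3, 155.1, 12.9], [605.6, 218.3, 20.8]]
top holder [[582.5, -234.0, 1.0], [583.8, -233.3, 2.0], [581.6, -236.9, 0.6]]
top apron [[508.1, -238.4, 79.2], [509.1, -235.1, 84.1], [505.5, -236.8, 79.9], [505.7, -238.7, 83.3]]
top gate [[543.8, -236.3, 91.9], [538.1, -237.5, 90.2], [541.1, -240.0, 87.9], [538.4, -237.7, 90.1]]
top slot_end [[636.6, -236.9, 96.3], [631.9, -235.3, 93.7], [634.1, -232.9, 98.4], [634.5, -237.6, 97.5]]
6.6
```

View pics/top1.png

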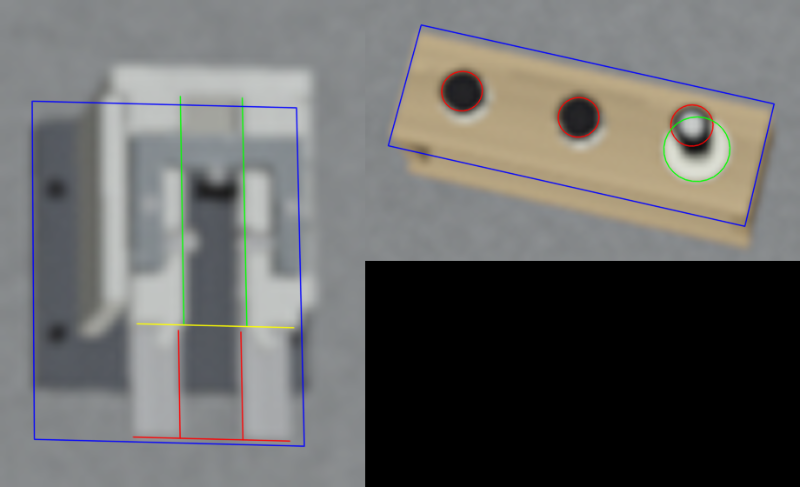

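View pics/scene1.png

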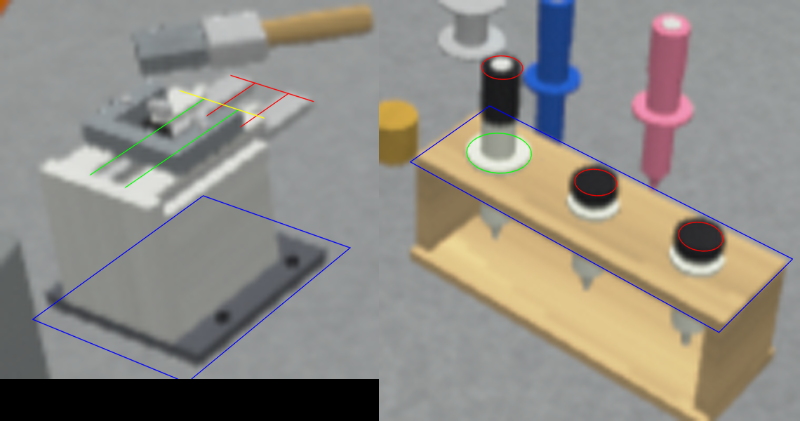

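```bash
cat >> h.py <<'E'
from scipy.spatial.transform import Rotation as Ro
def pl(goals,meas=None):
    """goals (x,y,z,yaw of tool y mod pi handled by caller); print translation(m)/twist per call, from sense pose"""
    s=sense(); p=np.array(s['position']); R=Ro.from_rotvec(s['eef_rot'])
    yv=R.apply([0,1,0]); zz=R.apply([0,0,1]); print('t',round(s['clock'],2),'pos',np.round(p,1),'yaw_y',round(np.arctan2(yv[1],yv[0]),4),'z',np.round(zz,4),'F',np.round(s['wrist_force'],1),'w',round(s['gripper_width'],1),'g',round(s['grasp_force'],1))
    for x,y,z,w in goals:
        yy=np.array([np.cos(w),np.sin(w),0]); zc=np.array([0,0,-1.]); G=Ro.from_matrix(np.stack([np.cross(yy,zc),yy,zc],1))
        g=np.array([x,y,z]); print(np.round(R.inv().apply(g-p)/1e3,4).tolist(),np.round((R.inv()*G).as_rotvec(),4).tolist()); p,R=g,G
E
python3 - <<'E'
from h import *
pl([(340,-430,250,-.7),(420,-260,250,-.25),(500,-85,250,-.2),(581,89.5,230,-.2),(581,89.5,106.5,-.2)])
E
```

```text
t 6.6 pos [ 267.9 -592.2  208.7] yaw_y -1.146 z [ 0.  0. -1.] F [-0.4 -0.5  0.4] w 85.4 g 0.0
[0.1325, -0.1181, -0.0413] [-0.0, -0.0, -0.446]
[0.1816, -0.0483, 0.0] [0.0, 0.0, -0.45]
[0.1894, 0.0342, 0.0] [0.0, 0.0, -0.05]
[0.1871, 0.0447, 0.02] [0.0, 0.0, 0.0]
[0.0, 0.0, 0.1235] [0.0, 0.0, 0.0]
```

>>> move_arm([
  {"translation":[0.0265,-0.0236,-0.0083],"twist":[0,0,-0.0892]},
  {"translation":[0.053,-0.0472,-0.0165],"twist":[0,0,-0.1784]},
  {"translation":[0.0795,-0.0709,-0.0248],"twist":[0,0,-0.2676]},
  {"translation":[0.106,-0.0945,-0.033],"twist":[0,0,-0.3568]},
  {"translation":[0.1325,-0.1181,-0.0413],"twist":[0,0,-0.446]},
], claw=0.3, squeeze=40)

```text
clock: 7.02
position: [340.2, -428.5, 250.3]
eef_rot: [-2.846, -1.331, -0.0]
wrist_force: [0.7, -0.7, 0.3]
gripper_width: 59.7
grasp_force: 0.0
```

>>> move_arm([
  {"translation":[0.0363,-0.0097,0],"twist":[0,0,-0.09]},
  {"translation":[0.0726,-0.0193,0],"twist":[0,0,-0.18]},
  {"translation":[0.109,-0.029,0],"twist":[0,0,-0.27]},
  {"translation":[0.1453,-0.0386,0],"twist":[0,0,-0.36]},
  {"translation":[0.1816,-0.0483,0],"twist":[0,0,-0.45]},
])

```text
clock: 7.43
position: [420.5, -258.4, 250.3]
eef_rot: [2.477, 1.932, 0.0]
wrist_force: [0.7, -0.2, -0.3]
gripper_width: 59.9
grasp_force: 0.0
```

>>> move_arm([
  {"translation":[0.0379,0.0068,0],"twist":[0,0,-0.01]},
  {"translation":[0.0758,0.0137,0],"twist":[0,0,-0.02]},
  {"translation":[0.1136,0.0205,0],"twist":[0,0,-0.03]},
  {"translation":[0.1515,0.0274,0],"twist":[0,0,-0.04]},
  {"translation":[0.1894,0.0342,0],"twist":[0,0,-0.05]},
])

```text
clock: 7.85
position: [500.5, -83.1, 250.3]
eef_rot: [2.431, 1.989, 0.001]
wrist_force: [1.2, -0.8, -0.7]
gripper_width: 59.6
grasp_force: 0.0
```

>>> move_arm([
  {"translation":[0.04,0.0095,0.004]},
  {"translation":[0.08,0.019,0.008]},
  {"translation":[0.12,0.0286,0.012]},
  {"translation":[0.155,0.037,0.017]},
  {"translation":[0.1871,0.0447,0.02]},
])

```text
invalid input at $.plan[0]: expected keys translation, twist
```

```bash
python3 - <<'E'
from h import *
pl([(581,89.5,160,-.2),(581,89.5,106.5,-.2)])
E
```

```text
t 7.85 pos [500.5 -83.1 250.3] yaw_y -0.1995 z [ 6.e-04 -1.e-04 -1.e+00] F [ 1.2 -0.8 -0.7] w 59.6 g 0.0
[0.1851, 0.0446, 0.0903] [0.0006, 0.0, 0.0005]
[0.0, 0.0, 0.0535] [0.0, 0.0, 0.0]
```

>>> move_arm([
  {"translation":[0.04,0.0095,0.012],"twist":[0,0,0]},
  {"translation":[0.08,0.019,0.024],"twist":[0,0,0]},
  {"translation":[0.12,0.0286,0.036],"twist":[0,0,0]},
  {"translation":[0.155,0.037,0.048],"twist":[0,0,0]},
  {"translation":[0.1871,0.0447,0.06],"twist":[0,0,0]},
])

```text
clock: 8.27
position: [581.8, 92.2, 189.5]
eef_rot: [2.431, 1.989, 0.001]
wrist_force: [1.0, 0.2, 0.2]
gripper_width: 59.6
grasp_force: 0.0
```

>>> move_arm([
  {"translation":[0,0,0],"twist":[0,0,0]},
  {"translation":[0,0,0.02],"twist":[0,0,0]},
  {"translation":[0,0,0.04],"twist":[0,0,0]},
])

```text
clock: 8.52
position: [581.8, 90.3, 150.1]
eef_rot: [2.43, 1.99, 0.003]
wrist_force: [0.4, -0.9, -0.6]
gripper_width: 59.9
grasp_force: 0.0
```

```bash
python3 - <<'E'
from h import *
pl([(581,89.5,106.5,-.2)])
im=[]
for n,b in(('top',(255,190,355,265)),('scene',(320,175,420,275))):
    d=cam(n); im.append(ov(d,rack(595,154,-.2),b,4 if n=='scene' else 4))
h=max(i.shape[0] for i in im)
cv2.imwrite('pics/pre.png',np.hstack([cv2.copyMakeBorder(i,0,h-i.shape[0],0,0,0) for i in im]))
E
```

```text
t 8.52 pos [581.8  90.3 150.1] yaw_y -0.1985 z [ 1.9e-03  1.0e-04 -1.0e+00] F [ 0.4 -0.9 -0.6] w 59.9 g 0.0
[-0.001, -0.0007, 0.0436] [0.0019, -0.0005, 0.0015]
```

View pics/pre.png

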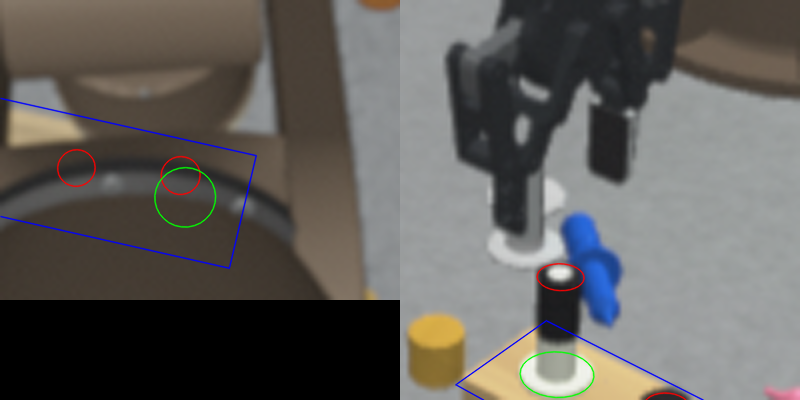

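>>> move_arm([
  {"translation":[0,0,0.015],"twist":[0,0,0]},
  {"translation":[0,0,0.03],"twist":[0,0,0]},
  {"translation":[0,0,0.04],"twist":[0,0,0]},
  {"translation":[0,0,0.0435],"twist":[0,0,0]},
  {"translation":[0,0,0.0435],"twist":[0,0,0]},
])

```text
clock: 9.03
position: [580.7, 89.3, 106.4]
eef_rot: [-2.432, -1.988, 0.001]
wrist_force: [-0.9, -0.9, 0.2]
gripper_width: 59.7
grasp_force: 0.0
```

>>> move_arm([
  {"translation":[0,0,0],"twist":[0,0,0]},
  {"translation":[0,0,0],"twist":[0,0,0]},
  {"translation":[0,0,0],"twist":[0,0,0]},
  {"translation":[0,0,0],"twist":[0,0,0]},
  {"translation":[0,0,0],"twist":[0,0,0]},
], claw=1, squeeze=40)

```text
clock: 9.45
position: [581.8, 89.6, 107.4]
eef_rot: [2.431, 1.988, 0.002]
wrist_force: [0.5, -1.2, 5.4]
gripper_width: 19.8
grasp_force: 38.9
```

>>> move_arm([
  {"translation":[0,0,0],"twist":[0,0,0]},
  {"translation":[0,0,0],"twist":[0,0,0]},
])

```text
clock: 9.62
position: [581.7, 89.6, 107.4]
eef_rot: [2.431, 1.988, 0.002]
wrist_force: [0.2, 0.1, 7.5]
gripper_width: 18.9
grasp_force: 38.9
```

```bash
python3 - <<'E'
from h import *
pl([])
d=cam('scene'); cv2.imwrite('pics/s2.png',d['pixels'][150:400,200:500,::-1].repeat(2,0).repeat(2,1))
E
```

```text
t 9.62 pos [581.7  89.6 107.4] yaw_y -0.2 z [ 1.7e-03  1.0e-04 -1.0e+00] F [0.2 0.1 7.5] w 18.9 g 38.9
```

View pics/s2.png

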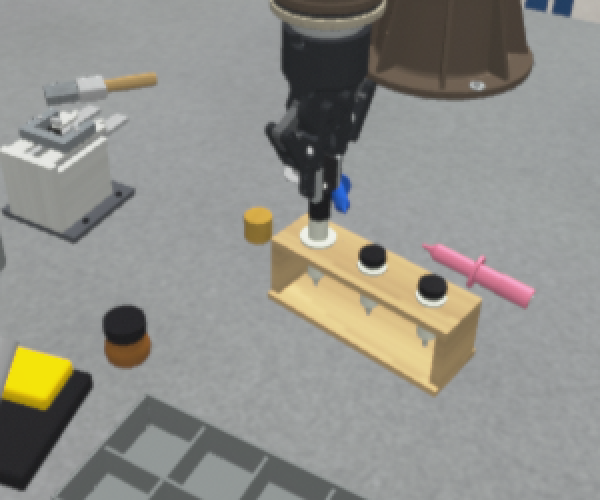

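>>> move_arm([
  {"translation":[0,0,-0.01],"twist":[0,0,0]},
  {"translation":[0,0,-0.025],"twist":[0,0,0]},
  {"translation":[0,0,-0.045],"twist":[0,0,0]},
  {"translation":[0,0,-0.065],"twist":[0,0,0]},
  {"translation":[0,0,-0.085],"twist":[0,0,0]},
])

```text
clock: 10.08
position: [580.7, 89.5, 193.1]
eef_rot: [-2.432, -1.989, 0.0]
wrist_force: [-0.1, 0.3, -0.5]
gripper_width: 19.3
grasp_force: 39.1
```

```bash
python3 - <<'E'
from h import *
pl([(540,-20,195,-.1),(505,-150,195,0),(500,-235.5,180,0)])
d=cam('scene'); cv2.imwrite('pics/s3.png',cv2.resize(d['pixels'][160:280,310:430,::-1],None,fx=5,fy=5,interpolation=2))
E
```

```text
t 10.08 pos [580.7  89.5 193.1] yaw_y -0.2 z [-2.e-04 -0.e+00 -1.e+00] F [-0.1  0.3 -0.5] w 19.3 g 39.1
[-0.1154, -0.0181, -0.0019] [-0.0002, 0.0, -0.1]
[-0.1328, -0.0218, 0.0] [0.0, 0.0, -0.1]
[-0.0855, -0.005, 0.015] [0.0, 0.0, 0.0]
```

View pics/s3.png

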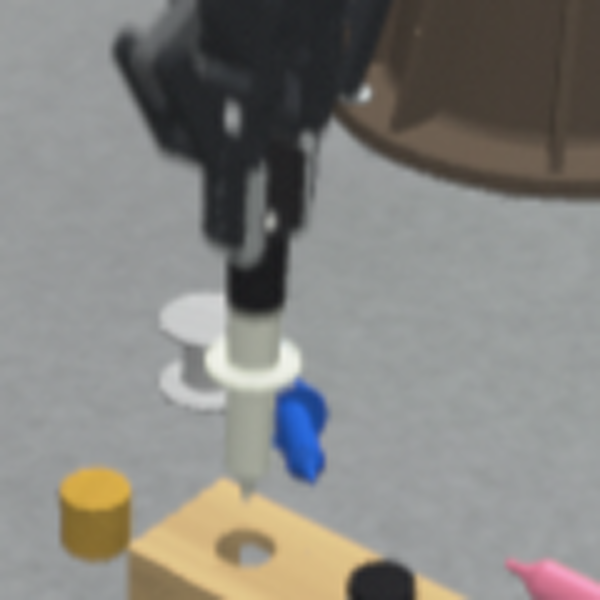

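```bash
python3 - <<'E'
from h import *
for n in('scene','top'):
    d=cam(n)
    for t in('barrel','flange','cap'):
        for r in landmark_of(t,n)[:4]:
            p=d['R']@np.array(r['xyz'])+d['t']
            print(n,t,round(r['score'],2),np.round(p,0),np.round(proj(d,p),1))
d=cam('scene')
for z in(100,110,160,164,188,193,222): print(z,proj(d,(581,89.5,z)))
E
```

```text
scene barrel 0.89 [477. 165.  27.] [412.1 271.3]
scene barrel 0.76 [470.  69.  28.] [372.4 255.9]
scene barrel 0.71 [587.  89. 108.] [357.  257.2]
scene barrel 0.35 [585.  89. 215.] [359.5 208.3]
scene flange 0.85 [580.  91. 166.] [361.1 230.3]
scene flange 0.76 [421.  33.  21.] [367.7 243.1]
scene flange 0.67 [487. 224.  22.] [436.8 285.2]
scene cap 0.79 [487. 270.  14.] [458.4 295.7]
scene cap 0.75 [377.   6.   9.] [365.6 234.8]
scene cap 0.68 [582.  90. 217.] [360.8 206.8]
100 [358.84859901 258.96084103]
110 [359.00224142 254.79219739]
160 [359.80238321 233.08265789]
164 [359.8687957  231.28074653]
188 [360.2751525  220.25542692]
193 [360.36155066 217.91126227]
222 [360.87499211 203.98050955]
```

```bash
python3 - <<'E'
from h import *
pl([(550,-60,215,-.1),(509,-220,215,0),(509,-235.5,215,0)])
E
```

```text
t 10.58 pos [580.5  89.5 190.8] yaw_y -0.2 z [-1.3e-03 -1.0e-04 -1.0e+00] F [-0.2  0.7 -1. ] w 19.6 g 39.2
[-0.1526, -0.0003, -0.0242] [-0.0013, 0.0003, -0.1]
[-0.1633, -0.0248, 0.0] [0.0, 0.0, -0.1]
[-0.0155, 0.0, 0.0] [0.0, 0.0, 0.0]
```

>>> move_arm([
  {"translation":[-0.02,0,-0.012],"twist":[0,0,-0.02]},
  {"translation":[-0.055,0,-0.024],"twist":[0,0,-0.04]},
  {"translation":[-0.09,0,-0.024],"twist":[0,0,-0.06]},
  {"translation":[-0.12,0,-0.024],"twist":[0,0,-0.08]},
  {"translation":[-0.1526,-0.0003,-0.0242],"twist":[0,0,-0.1]},
])

```text
clock: 11.0
position: [549.9, -61.1, 215.5]
eef_rot: [-2.328, -2.109, 0.0]
wrist_force: [1.3, -0.0, -0.6]
gripper_width: 19.4
grasp_force: 39.2
```

>>> move_arm([
  {"translation":[-0.035,-0.005,0],"twist":[0,0,-0.02]},
  {"translation":[-0.07,-0.0105,0],"twist":[0,0,-0.04]},
  {"translation":[-0.105,-0.016,0],"twist":[0,0,-0.06]},
  {"translation":[-0.14,-0.021,0],"twist":[0,0,-0.08]},
  {"translation":[-0.1633,-0.0248,0],"twist":[0,0,-0.1]},
])

```text
clock: 11.42
position: [508.4, -222.6, 215.3]
eef_rot: [-2.221, -2.221, 0.001]
wrist_force: [0.6, -1.0, -0.4]
gripper_width: 19.4
grasp_force: 39.2
```

>>> move_arm([
  {"translation":[-0.01,0,0],"twist":[0,0,0]},
  {"translation":[-0.0155,0,0],"twist":[0,0,0]},
  {"translation":[-0.0155,0,0],"twist":[0,0,0]},
  {"translation":[-0.0155,0,0],"twist":[0,0,0]},
])

```text
clock: 11.75
position: [509.6, -234.6, 215.5]
eef_rot: [-2.221, -2.221, -0.0]
wrist_force: [0.3, 0.1, -0.9]
gripper_width: 19.1
grasp_force: 39.2
```

```bash
python3 - <<'E'
from h import *
pl([])
d=cam('scene'); s=sense(); x,y,z=s['position']
H=holder(581,-235,0)[:4]+[((0,0,255),tf(581,-235,0,[(-82,-30,85),(-82,30,85)]))]
a=np.linspace(0,6.283,30); z0=z-92.4
B=[((255,0,255),[(x+18*np.cos(t),y+18*np.sin(t),z0+64) for t in a]),((255,0,255),[(x,y,z0),(x,y,z0+60)])]
A=ov(d,H+B,(205,150,285,250),5)
d=cam('scene');A2=ov(d,[],(205,150,285,250),5)
cv2.imwrite('pics/h4.png',np.hstack([A,A2]))
for n in('scene','top'):
    d=cam(n)
    for t in('flange','apron','gate','slot_end'):
        for r in landmark_of(t,n)[:3]:
            p=d['R']@np.array(r['xyz'])+d['t']
            if p[1]<-150: print(n,t,round(r['score'],2),np.round(p,1))
E
```

```text
t 11.75 pos [ 509.6 -234.6  215.5] yaw_y -0.0002 z [-3.e-04  6.e-04 -1.e+00] F [ 0.3  0.1 -0.9] w 19.1 g 39.2
scene flange 0.65 [ 509.4 -230.1  181.6]
scene apron 0.71 [ 509.8 -234.2   88.4]
scene gate 0.81 [ 541.5 -235.5   90. ]
scene slot_end 0.9 [ 626.8 -231.5   92.8]
top flange 0.2 [ 506.7 -234.9   82.7]
top apron 0.87 [ 508.8 -235.1   81.8]
top gate 0.66 [ 509.5 -237.    81.6]
top gate 0.6 [ 540.1 -238.    93.5]
top slot_end 0.82 [ 635.1 -234.8   96.8]
```

View pics/h4.png

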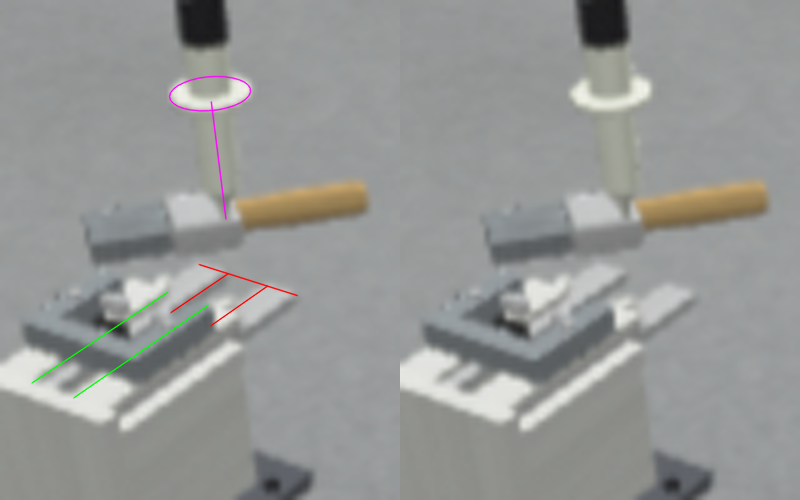

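>>> move_arm([
  {"translation":[0,0,0.02],"twist":[0,0,0]},
  {"translation":[0,0,0.035],"twist":[0,0,0]},
  {"translation":[0,0,0.045],"twist":[0,0,0]},
  {"translation":[0,0,0.055],"twist":[0,0,0]},
])

```text
clock: 12.68
position: [509.3, -235.4, 160.0]
eef_rot: [-2.221, -2.221, 0.0]
wrist_force: [0.4, -0.2, -0.6]
gripper_width: 19.5
grasp_force: 39.2
```

>>> move_arm([
  {"translation":[0,0,0.01],"twist":[0,0,0]},
  {"translation":[0,0,0.02],"twist":[0,0,0]},
  {"translation":[0,0,0.028],"twist":[0,0,0]},
  {"translation":[0,0,0.034],"twist":[0,0,0]},
  {"translation":[0,0,0.036],"twist":[0,0,0]},
])

```text
clock: 13.1
position: [509.0, -235.3, 123.7]
eef_rot: [-2.221, -2.221, 0.001]
wrist_force: [-0.0, 0.0, -0.4]
gripper_width: 19.2
grasp_force: 39.2
```

```bash
python3 - <<'E'
from h import *
pl([])
print(np.round(sense()['torque'],2))
E
```

```text
t 13.1 pos [ 509.  -235.3  123.7] yaw_y -0.0 z [-1.e-03  5.e-04 -1.e+00] F [-0.   0.  -0.4] w 19.2 g 39.2
[-0.05  0.02 -0.02]
```

>>> move_arm([
  {"translation":[0,0,0.002],"twist":[0,0,0]},
  {"translation":[0,0,0.004],"twist":[0,0,0]},
  {"translation":[0,0,0.004],"twist":[0,0,0]},
])

```text
clock: 13.35
position: [509.4, -235.5, 120.7]
eef_rot: [2.221, 2.221, 0.0]
wrist_force: [-0.7, -1.0, -0.8]
gripper_width: 19.2
grasp_force: 39.2
```

>>> move_arm([
  {"translation":[0,0,0.001],"twist":[0,0,0]},
  {"translation":[0,0,0.001],"twist":[0,0,0]},
])

```text
clock: 13.52
position: [509.5, -235.5, 119.9]
eef_rot: [2.221, 2.221, 0.0]
wrist_force: [-0.1, -0.2, -1.5]
gripper_width: 19.7
grasp_force: 39.2
```

>>> move_arm([
  {"translation":[0,0,0.001],"twist":[0,0,0]},
  {"translation":[0,0,0.001],"twist":[0,0,0]},
])

```text
clock: 13.68
position: [509.4, -235.5, 118.7]
eef_rot: [2.221, 2.221, 0.0]
wrist_force: [-0.3, -0.1, -0.8]
gripper_width: 19.4
grasp_force: 39.2
```

>>> move_arm([
  {"translation":[0,0,0.001],"twist":[0,0,0]},
  {"translation":[0,0,0.001],"twist":[0,0,0]},
])

```text
clock: 13.85
position: [509.4, -235.4, 117.6]
eef_rot: [-2.221, -2.221, 0.0]
wrist_force: [0.2, 0.8, -0.3]
gripper_width: 19.5
grasp_force: 39.2
```

Commanded 117; step on in 0.5 mm.

>>> move_arm([
  {"translation":[0,0,0.0005],"twist":[0,0,0]},
  {"translation":[0,0,0.0005],"twist":[0,0,0]},
])

```text
clock: 14.02
position: [509.5, -235.5, 117.3]
eef_rot: [2.221, 2.221, 0.0]
wrist_force: [-0.3, -0.7, 2.4]
gripper_width: 19.0
grasp_force: 39.6
```

>>> move_arm([
  {"translation":[0,0,0.0005],"twist":[0,0,0]},
  {"translation":[0,0,0.0005],"twist":[0,0,0]},
])

```text
clock: 14.18
position: [509.8, -235.6, 117.2]
eef_rot: [2.221, 2.221, 0.0]
wrist_force: [-1.5, 0.5, 8.6]
gripper_width: 19.1
grasp_force: 40.2
```

>>> move_arm([
  {"translation":[0,0,0.0005],"twist":[0,0,0]},
  {"translation":[0,0,0.0005],"twist":[0,0,0]},
])

```text
clock: 14.35
position: [510.0, -235.7, 117.1]
eef_rot: [2.221, 2.221, 0.001]
wrist_force: [-2.1, 2.0, 14.7]
gripper_width: 19.4
grasp_force: 40.8
```

>>> move_arm([
  {"translation":[0,0,-0.0018],"twist":[0,0,0]},
  {"translation":[0,0,-0.0018],"twist":[0,0,0]},
])

```text
clock: 14.52
position: [509.5, -235.5, 118.3]
eef_rot: [2.221, 2.221, 0.0]
wrist_force: [0.9, -1.2, -0.5]
gripper_width: 19.3
grasp_force: 39.2
```

>>> move_arm([
  {"translation":[0,0.003,0],"twist":[0,0,0]},
  {"translation":[0,0.007,0],"twist":[0,0,0]},
  {"translation":[0,0.01,0],"twist":[0,0,0]},
  {"translation":[0,0.01,0],"twist":[0,0,0]},
])

```text
clock: 14.85
position: [520.2, -235.5, 117.9]
eef_rot: [2.221, 2.221, 0.0]
wrist_force: [1.2, 0.1, 0.4]
gripper_width: 19.4
grasp_force: 39.2
```

>>> move_arm([
  {"translation":[0,0.003,0],"twist":[0,0,0]},
  {"translation":[0,0.006,0],"twist":[0,0,0]},
  {"translation":[0,0.008,0],"twist":[0,0,0]},
  {"translation":[0,0.008,0],"twist":[0,0,0]},
])

```text
clock: 15.18
position: [527.9, -235.5, 118.0]
eef_rot: [2.221, 2.221, 0.0]
wrist_force: [-0.8, 0.5, -0.9]
gripper_width: 19.2
grasp_force: 39.2
```

```bash
python3 - <<'E'
from h import *
pl([]);print(np.round(sense()['torque'],2))
E
```

```text
t 15.18 pos [ 527.9 -235.5  118. ] yaw_y 0.0001 z [ 3.e-04 -1.e-04 -1.e+00] F [-0.8  0.5 -0.9] w 19.2 g 39.2
[-0.01  0.   -0.05]
```

>>> move_arm([
  {"translation":[0,0.003,0],"twist":[0,0,0]},
  {"translation":[0,0.006,0],"twist":[0,0,0]},
  {"translation":[0,0.008,0],"twist":[0,0,0]},
  {"translation":[0,0.008,0],"twist":[0,0,0]},
])

```text
clock: 15.52
position: [535.9, -235.5, 118.0]
eef_rot: [2.221, 2.221, 0.0]
wrist_force: [0.4, -0.2, -0.3]
gripper_width: 19.3
grasp_force: 39.2
```

>>> move_arm([
  {"translation":[0,0.003,0],"twist":[0,0,0]},
  {"translation":[0,0.006,0],"twist":[0,0,0]},
  {"translation":[0,0.008,0],"twist":[0,0,0]},
  {"translation":[0,0.008,0],"twist":[0,0,0]},
])

```text
clock: 15.85
position: [543.9, -235.5, 118.0]
eef_rot: [2.221, 2.221, 0.0]
wrist_force: [0.3, 0.3, -2.1]
gripper_width: 19.2
grasp_force: 39.2
```

```bash
python3 - <<'E'
from h import *
pl([]);print(np.round(sense()['torque'],2))
E
```

```text
t 15.85 pos [ 543.9 -235.5  118. ] yaw_y 0.0002 z [ 3.e-04 -1.e-04 -1.e+00] F [ 0.3  0.3 -2.1] w 19.2 g 39.2
[ 0.03 -0.01 -0.05]
```

>>> move_arm([
  {"translation":[0,0.002,0],"twist":[0,0,0]},
  {"translation":[0,0.004,0],"twist":[0,0,0]},
  {"translation":[0,0.004,0],"twist":[0,0,0]},
])

```text
clock: 16.1
position: [547.8, -235.5, 118.0]
eef_rot: [2.221, 2.221, 0.0]
wrist_force: [-0.1, -0.5, -1.1]
gripper_width: 19.5
grasp_force: 39.2
```

>>> move_arm([
  {"translation":[0,0.002,0],"twist":[0,0,0]},
  {"translation":[0,0.004,0],"twist":[0,0,0]},
  {"translation":[0,0.004,0],"twist":[0,0,0]},
])

```text
clock: 16.35
position: [551.8, -235.5, 118.0]
eef_rot: [2.221, 2.221, 0.0]
wrist_force: [0.4, -0.4, -0.5]
gripper_width: 18.9
grasp_force: 39.2
```

>>> move_arm([
  {"translation":[0,0.001,0],"twist":[0,0,0]},
  {"translation":[0,0.003,0],"twist":[0,0,0]},
  {"translation":[0,0.003,0],"twist":[0,0,0]},
])

```text
clock: 16.6
position: [554.8, -235.5, 118.0]
eef_rot: [2.221, 2.221, 0.0]
wrist_force: [-0.4, -0.1, -0.7]
gripper_width: 19.5
grasp_force: 39.2
```

>>> move_arm([
  {"translation":[0,0.001,0],"twist":[0,0,0]},
  {"translation":[0,0.003,0],"twist":[0,0,0]},
  {"translation":[0,0.003,0],"twist":[0,0,0]},
])

```text
clock: 16.85
position: [557.8, -235.5, 118.0]
eef_rot: [2.221, 2.221, 0.0]
wrist_force: [0.7, -0.4, -1.2]
gripper_width: 19.4
grasp_force: 39.2
```

>>> move_arm([
  {"translation":[0,0.001,0],"twist":[0,0,0]},
  {"translation":[0,0.002,0],"twist":[0,0,0]},
  {"translation":[0,0.002,0],"twist":[0,0,0]},
])

```text
clock: 17.1
position: [559.6, -235.4, 118.0]
eef_rot: [2.221, 2.221, 0.0]
wrist_force: [0.3, 0.3, -0.9]
gripper_width: 19.3
grasp_force: 39.2
```

>>> move_arm([
  {"translation":[0,0.001,0],"twist":[0,0,0]},
  {"translation":[0,0.002,0],"twist":[0,0,0]},
  {"translation":[0,0.002,0],"twist":[0,0,0]},
])

```text
clock: 17.35
position: [561.6, -235.5, 118.0]
eef_rot: [2.221, 2.221, 0.0]
wrist_force: [0.1, 0.5, -1.1]
gripper_width: 19.5
grasp_force: 39.2
```

>>> move_arm([
  {"translation":[0,0.001,0],"twist":[0,0,0]},
  {"translation":[0,0.002,0],"twist":[0,0,0]},
  {"translation":[0,0.002,0],"twist":[0,0,0]},
])

```text
clock: 17.6
position: [563.5, -235.5, 118.0]
eef_rot: [2.221, 2.221, -0.0]
wrist_force: [-0.7, -0.8, -1.2]
gripper_width: 19.4
grasp_force: 39.2
```

>>> move_arm([
  {"translation":[0,0.001,0],"twist":[0,0,0]},
  {"translation":[0,0.002,0],"twist":[0,0,0]},
  {"translation":[0,0.002,0],"twist":[0,0,0]},
])

```text
clock: 17.85
position: [565.3, -235.4, 117.9]
eef_rot: [-2.221, -2.221, 0.0]
wrist_force: [-1.2, -1.4, -0.7]
gripper_width: 19.2
grasp_force: 39.2
```

>>> move_arm([
  {"translation":[0,0.001,0],"twist":[0,0,0]},
  {"translation":[0,0.002,0],"twist":[0,0,0]},
  {"translation":[0,0.002,0],"twist":[0,0,0]},
])

```text
clock: 18.1
position: [567.4, -235.4, 117.9]
eef_rot: [-2.221, -2.221, 0.0]
wrist_force: [-1.7, -0.2, -1.0]
gripper_width: 20.1
grasp_force: 39.2
```

>>> move_arm([
  {"translation":[0,0.001,0],"twist":[0,0,0]},
  {"translation":[0,0.002,0],"twist":[0,0,0]},
  {"translation":[0,0.002,0],"twist":[0,0,0]},
])

```text
clock: 18.35
position: [569.7, -235.5, 118.0]
eef_rot: [2.221, 2.221, 0.0]
wrist_force: [-2.0, 0.0, -2.6]
gripper_width: 19.4
grasp_force: 39.2
```

>>> move_arm([
  {"translation":[0,0.001,0],"twist":[0,0,0]},
  {"translation":[0,0.002,0],"twist":[0,0,0]},
  {"translation":[0,0.002,0],"twist":[0,0,0]},
])

```text
clock: 18.6
position: [571.8, -235.5, 118.1]
eef_rot: [2.221, 2.221, 0.0]
wrist_force: [-1.6, 0.2, -1.4]
gripper_width: 19.1
grasp_force: 39.2
```

>>> move_arm([
  {"translation":[0,0.001,0],"twist":[0,0,0]},
  {"translation":[0,0.0015,0],"twist":[0,0,0]},
  {"translation":[0,0.0015,0],"twist":[0,0,0]},
])

```text
clock: 18.85
position: [573.2, -235.5, 118.1]
eef_rot: [2.221, 2.221, 0.0]
wrist_force: [-1.8, -0.6, -1.4]
gripper_width: 19.3
grasp_force: 39.3
```

>>> move_arm([
  {"translation":[0,0.001,0],"twist":[0,0,0]},
  {"translation":[0,0.0015,0],"twist":[0,0,0]},
  {"translation":[0,0.0015,0],"twist":[0,0,0]},
])

```text
clock: 19.1
position: [574.7, -235.5, 118.1]
eef_rot: [2.221, 2.221, 0.0]
wrist_force: [-0.8, 0.4, -1.4]
gripper_width: 19.3
grasp_force: 39.3
```

>>> move_arm([
  {"translation":[0,0.001,0],"twist":[0,0,0]},
  {"translation":[0,0.0015,0],"twist":[0,0,0]},
  {"translation":[0,0.0015,0],"twist":[0,0,0]},
])

```text
clock: 19.35
position: [576.2, -235.5, 118.0]
eef_rot: [2.221, 2.221, 0.0]
wrist_force: [1.1, -0.7, -0.0]
gripper_width: 19.6
grasp_force: 39.3
```

>>> move_arm([
  {"translation":[0,0.001,0],"twist":[0,0,0]},
  {"translation":[0,0.001,0],"twist":[0,0,0]},
  {"translation":[0,0.001,0],"twist":[0,0,0]},
])

```text
clock: 19.6
position: [577.1, -235.5, 118.0]
eef_rot: [2.221, 2.221, 0.0]
wrist_force: [0.3, 0.2, -1.3]
gripper_width: 19.4
grasp_force: 39.3
```

>>> move_arm([
  {"translation":[0,0.001,0],"twist":[0,0,0]},
  {"translation":[0,0.001,0],"twist":[0,0,0]},
  {"translation":[0,0.001,0],"twist":[0,0,0]},
])

```text
clock: 19.85
position: [578.1, -235.5, 118.0]
eef_rot: [2.221, 2.221, 0.0]
wrist_force: [0.0, 0.3, -2.1]
gripper_width: 19.4
grasp_force: 39.3
```

>>> move_arm([
  {"translation":[0,0.001,0],"twist":[0,0,0]},
  {"translation":[0,0.001,0],"twist":[0,0,0]},
  {"translation":[0,0.001,0],"twist":[0,0,0]},
])

```text
clock: 20.1
position: [578.9, -235.4, 118.0]
eef_rot: [-2.221, -2.221, 0.0]
wrist_force: [-0.2, -0.3, -0.2]
gripper_width: 19.2
grasp_force: 39.4
```

```bash
python3 - <<'E'
from h import *
pl([]);print(np.round(sense()['torque'],2))
E
```

```text
t 20.1 pos [ 578.9 -235.4  118. ] yaw_y 0.0 z [-1.e-04  0.e+00 -1.e+00] F [-0.2 -0.3 -0.2] w 19.2 g 39.4
[-0.03  0.13 -0.03]
```

>>> move_arm([
  {"translation":[0,0.001,0],"twist":[0,0,0]},
  {"translation":[0,0.001,0],"twist":[0,0,0]},
  {"translation":[0,0.001,0],"twist":[0,0,0]},
])

```text
clock: 20.35
position: [579.6, -235.4, 118.0]
eef_rot: [-2.221, -2.221, 0.0]
wrist_force: [-2.7, -1.0, 1.3]
gripper_width: 19.3
grasp_force: 39.5
```

>>> move_arm([
  {"translation":[0,0.001,0],"twist":[0,0,0]},
  {"translation":[0,0.001,0],"twist":[0,0,0]},
  {"translation":[0,0.001,0],"twist":[0,0,0]},
])

```text
clock: 20.6
position: [580.4, -235.4, 117.9]
eef_rot: [-2.221, -2.221, 0.001]
wrist_force: [-5.7, 0.3, 3.3]
gripper_width: 19.5
grasp_force: 39.7
```

```bash
python3 - <<'E'
from h import *
pl([]);print(np.round(sense()['torque'],2))
E
```

```text
t 20.6 pos [ 580.4 -235.4  117.9] yaw_y 0.0001 z [-1.e-03  3.e-04 -1.e+00] F [-5.7  0.3  3.3] w 19.5 g 39.7
[-0.07  1.13 -0.01]
```

>>> move_arm([
  {"translation":[0,0.0007,0],"twist":[0,0,0]},
  {"translation":[0,0.0007,0],"twist":[0,0,0]},
  {"translation":[0,0.0007,0],"twist":[0,0,0]},
])

```text
clock: 20.85
position: [580.7, -235.3, 117.9]
eef_rot: [-2.22, -2.22, 0.001]
wrist_force: [-7.8, 0.2, 3.9]
gripper_width: 19.5
grasp_force: 39.9
```

>>> move_arm([
  {"translation":[0,0.0004,0],"twist":[0,0,0]},
  {"translation":[0,0.0004,0],"twist":[0,0,0]},
  {"translation":[0,0.0004,0],"twist":[0,0,0]},
])

```text
clock: 21.1
position: [580.9, -235.3, 117.8]
eef_rot: [-2.22, -2.22, 0.002]
wrist_force: [-7.7, -0.2, 4.5]
gripper_width: 19.3
grasp_force: 39.8
```

```bash
python3 - <<'E'
from h import *
pl([]);print(np.round(sense()['torque'],2))
E
```

```text
t 21.1 pos [ 580.9 -235.3  117.8] yaw_y 0.0 z [-2.1e-03  6.0e-04 -1.0e+00] F [-7.7 -0.2  4.5] w 19.3 g 39.8
[-0.06  1.67 -0.02]
```

>>> move_arm([
  {"translation":[0,0.0005,0],"twist":[0,0,0]},
  {"translation":[0,0.0005,0],"twist":[0,0,0]},
  {"translation":[0,0.0005,0],"twist":[0,0,0]},
])

```text
clock: 21.35
position: [581.2, -235.2, 117.8]
eef_rot: [-2.22, -2.22, 0.002]
wrist_force: [-10.7, -0.1, 5.3]
gripper_width: 19.4
grasp_force: 40.0
```

```bash
python3 - <<'E'
from h import *
for i in range(3):
    get_image('top');s=sense();print(np.round(s['wrist_force'],1),np.round(s['position'],1),np.round(s['torque'],2))
E
```

```text
[-9.6 -0.9  5.2] [ 581.2 -235.2  117.8] [-0.03  1.87 -0.03]
[-9.5 -0.2  5.1] [ 581.2 -235.2  117.8] [-0.03  1.93 -0.01]
[-9.9 -0.2  6. ] [ 581.2 -235.2  117.8] [-0.05  1.97  0.01]
```

>>> move_arm([
  {"translation":[0,0,0],"twist":[0,0,0]},
  {"translation":[0,0,0],"twist":[0,0,0]},
  {"translation":[0,0,0],"twist":[0,0,0]},
  {"translation":[0,0,0],"twist":[0,0,0]},
  {"translation":[0,0,0],"twist":[0,0,0]},
], claw=0.45)

```text
clock: 21.92
position: [582.8, -235.5, 118.0]
eef_rot: [2.221, 2.221, 0.0]
wrist_force: [-0.3, 0.9, 0.3]
gripper_width: 46.8
grasp_force: 0.0
```

>>> move_arm([
  {"translation":[0,-0.001,-0.005],"twist":[0,0,0]},
  {"translation":[0,-0.001,-0.015],"twist":[0,0,0]},
  {"translation":[0,-0.001,-0.03],"twist":[0,0,0]},
  {"translation":[0,-0.001,-0.05],"twist":[0,0,0]},
  {"translation":[0,-0.001,-0.08],"twist":[0,0,0]},
])

```text
clock: 22.33
position: [580.4, -235.0, 198.0]
eef_rot: [-2.22, -2.22, 0.001]
wrist_force: [0.8, -0.6, 0.4]
gripper_width: 46.7
grasp_force: 0.0
```

>>> move_arm([
  {"translation":[0.02,-0.02,-0.02],"twist":[0,0,0]},
  {"translation":[0.05,-0.03,-0.04],"twist":[0,0,0]},
  {"translation":[0.085,-0.04,-0.05],"twist":[0,0,0]},
  {"translation":[0.12,-0.05,-0.05],"twist":[0,0,0]},
  {"translation":[0.15,-0.06,-0.05],"twist":[0,0,0]},
])

```text
clock: 22.75
position: [521.3, -83.9, 250.0]
eef_rot: [2.22, 2.219, 0.003]
wrist_force: [-0.2, -0.5, -0.5]
gripper_width: 47.2
grasp_force: 0.0
```

```bash
python3 - <<'E'
from h import *
pl([])
A=[]
for n,b,k in(('scene',(190,150,290,270),4),('top',(395,190,475,286),5)):
    d=cam(n); A.append(ov(d,[],b,k))
cv2.imwrite('pics/end.png',np.hstack(A))
for n in('scene','top'):
    d=cam(n)
    for t in('flange','cap','ball_left','buffer'):
        for r in landmark_of(t,n)[:4]:
            p=d['R']@np.array(r['xyz'])+d['t']
            if p[1]<-150: print(n,t,round(r['score'],2),np.round(p,1))
E
```

```text
t 22.75 pos [521.3 -83.9 250. ] yaw_y -0.0004 z [ 2.7e-03 -3.0e-04 -1.0e+00] F [-0.2 -0.5 -0.5] w 47.2 g 0.0
scene flange 0.6 [ 575.5 -237.5   86.4]
scene cap 0.47 [ 578.1 -236.8  137.3]Traceback (most recent call last):
  File "<stdin>", line 10, in <module>
ValueError: it knows: apron, barrel, brush, cap, driver, flange, flux_jar, gate, holder, rack, short, slot_end, spool, weight
```

View pics/end.png

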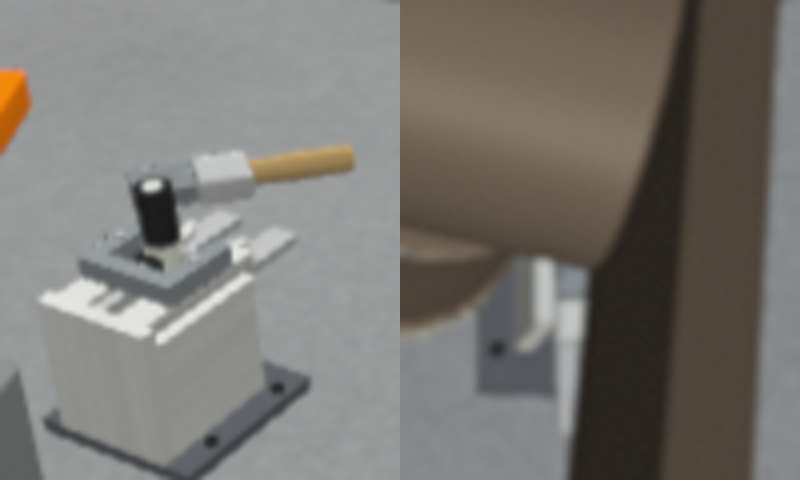

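```bash
python3 - <<'E'
from h import *
d=cam('scene')
for x in(576,580): 
  for z in(113,147): print(x,z,(proj(d,(x,-235.3,z))+.5-[190,150])*4)
m=masks_of('barrel','scene')
g=d['pixels'].astype(int).sum(2)[194:213,215:245]; ys,xs=np.nonzero(g<130); 
for r in range(19):
    q=xs[ys==r]
    if len(q): print(r+194,(q.min()+215.5-190)*4,(q.max()+215.5-190)*4,end=' | ')
E
```

```text
576 113 [165.10291153 239.91127305]
576 147 [156.72737886 186.36397183]
580 113 [160.29596297 243.08392974]
580 147 [151.79930597 189.43958463]
197 166.0 166.0 | 198 162.0 170.0 | 199 138.0 170.0 | 200 142.0 170.0 | 201 142.0 170.0 | 202 142.0 170.0 | 203 142.0 170.0 | 204 146.0 170.0 | 205 146.0 174.0 | 206 146.0 174.0 | 207 146.0 174.0 | 208 146.0 174.0 | 209 150.0 174.0 | 210 150.0 170.0 |
```

```bash
python3 -c "
from h import *
print(hand_in())"
```

```text
the job is handed in; nothing more can be done
None
```

The tall barrel is in the slotted holder, past the sprung balls and pressed against the rubber buffer with about 10 N (10.7 N was the highest reading), then released; the last picture showed it upright with the gripper clear, and I handed the job in at about 23 s. The free-standing blue and pink look-alikes fell over early on; the gripper's path did not come near them, so I think they toppled by themselves, but I cannot be sure.

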